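# Find the full salt canister in the pull-out

### The arm

A 6-joint arm with a two-finger parallel gripper is mounted at the origin on the work surface. World frame = base frame: x ahead of the robot, y to its left, z up, the work surface at z = 0. Lengths are in mm, angles in rad, forces in N, time in s.
With the tool pointing down it reaches from about 400 to 925 mm from the base axis. Payload 12.5 kg.
Tool frame: the origin (TCP) lies midway between the tips of the shut fingers; the grasp point (between the pads) lies 19 mm behind it; z points along the fingers, y is the direction in which the jaws open and shut (so a half turn about z gives the same grasp; the last joint's range is limited). The gripper opens to 95 mm and grips with 3 to 60 N. Pads are 20 mm wide; open, the fingers measure 119 mm over their backs; the gripper's body (75 mm by 180 mm) begins 59 mm behind the grasp point.
Start: joints at [-1.396, 0.491, 1.559, -0, 1.092, -0.106], TCP at [173.225, -600.533, 214.661] pointing down, gripper open.
Joint ranges: [-3.1, 3.1], [-0.84, 2.19], [0.05, 2.79], [-1.13, 4.28], [0.06, 2.93], [-2.69, 2.69]. Speed limits (rad/s): [2.22, 2.22, 2.79, 3.14, 3.14, 3.14].

### API

Orientations are given as [roll, pitch, yaw] about the fixed x, y, z axes, in that order (R = Rz(yaw) Ry(pitch) Rx(roll)).
In Python, from cell import * gives the robot as it stands. The module is installed in compiled form; this text tells all that it offers.
- The arm moves only by the tool carry_out, never from a script. Its argument "moves" is a list of rows, each an object of numbers: "dx", "dy", "dz": the shift along the tool's x, y, z in m; "twist": the turn about the tool's z in degrees. A call has 1 to 5 rows; each row is the pose to reach, as a shift and turn from the pose commanded when the call began, along the tool's axes at that moment; what a row does not reach only later rows make up. A row lasts 1/10 s, in which the tool goes at most 50 mm and 8.59 degrees, less where a joint would pass 70% of its speed; a pose out of reach is approached as far as the arm can. A call with a gripper value outside its range is refused whole. "grip" is the finger opening in m, from 0 to 0.0951, set as the call begins (left out, the last holds). The fingers move at their own pace and stop on an object; the grip force is fixed at half the most. Time passes only in rows, so rows that repeat a pose let the fingers close. It gives the time, the measured TCP pose, the force and the opening at its end, in the units of the state.
- state(): the state, without advancing time (a new reading comes with each control period).
- read_camera(name): name is "side" or "top"; returns (picture, depth): 420x560x3 uint8, red, green, blue; 420x560 float32, mm along the optical axis (not along the pixel's ray), 0 where there is no reading.
- camera_info(name): a dict with "mtx" (3x3 intrinsics, pixels), "dist_coeffs" ([k1, k2, p1, p2, k3] as OpenCV has them; the pictures are not rectified), "R" (3x3) and "t" (3): a world point X has camera coordinates R X + t. Camera axes: x right, y down, z forward; pixel columns grow to the right and rows downward; lengths in mm; the calibration is good to about 2 mm. A picture is of the moment at which its call begins. camera_info takes no time and is no camera call.
- job_done(): hands the job in, once; it reports no verdict.
The state is a dict: "t": time; "joints": joint angles; "qvel": joint speeds; "tau": joint torques, N m; "eef_pos": TCP position; "tcp_rot": TCP orientation; "ft_force": force on the tool from outside, world axes, zero at the start; "moment": the same for the moment, N m; "opening": opening from 0.0 (shut) to 1.0 (fully open).
Only numpy, scipy, OpenCV 4.12 (cv2) and the standard library are available. Lean on these libraries where they do the work, as an engineer would, in place of code of your own. Each camera call takes 0.05 s, during which the arm holds its last target. There are 200 camera calls.

### The job

The three identical closed steel canisters in the upper basket of the pull-out hold coarse salt, and only their weight tells which one is fullest. Go along the row from the front panel to the back: lift each one a few centimetres straight up to feel its weight and, unless it is the one you keep, stand it back where it was. Finish while holding the heaviest canister upright, well above everything that stands in the basket, with the two lighter ones back in their places; drop nothing and leave the jars and the pepper mill alone.

Things in the scene. Friction and masses are not known exactly. Their poses are not given: they have to be found in the camera images.
- pullout: Pull-out unit, fixed. Origin: centre of the upper chrome basket's floor (top face), about 60 mm below the robot's work surface; axes parallel to the world's. Basket 250 (x) by 470 mm (y), rim 58 mm high. Wooden front panel at the -y end: inner face y = -245 mm, top 145 mm above the floor. Back: +y end, towards the countertop (edge 270 mm or more from the centre, top 190 mm above the floor).
- place_front (a point): Point on the upper basket's floor: the nominal place of the canister next to the front panel (x = -55, y = -125 mm in the pullout frame). Each canister stands within 10 mm of one of the three places; which canister stands where varies.
- place_middle (a point): The nominal place of the middle canister (x = -55, y = -15 mm in the pullout frame).
- place_back (a point): The nominal place of the canister nearest the back (x = -55, y = 95 mm in the pullout frame).
- canister_a: Closed cylindrical steel canister with a screw lid (shut tight, does not turn), 64 mm diameter, 130 mm tall, plain outside over the full height; standing upright; origin at the centre of its underside, z up its axis. The three look alike; each weighs between 0.15 and 0.65 kg, and the heaviest is at least 0.15 kg heavier than the next.
- canister_b: Closed steel canister, the same in look and size as canister_a.
- canister_c: Closed steel canister, the same in look and size as canister_a.
- jar_beans: Glass jar of black beans with a steel lid, 66 mm diameter, 105 mm tall, loose, standing in the second row (about 120 mm further in x than the canisters); origin at the centre of its underside. Not to be disturbed.
- jar_chile: Glass jar of dried red chile with a steel lid, size as jar_beans, second row. Not to be disturbed.
- pepper_mill: Dark steel pepper mill, 52 mm diameter, 138 mm tall, loose, second row; origin at the centre of its underside. Not to be disturbed.
Things that resemble listed ones, but are neither listed nor needed, are in the scene too. Leave any blue look-alike of the canister_c alone.

How it is judged:
By the outcome, as a careful person would: the job done as asked, in the order asked, and still so for the second after the job is handed in, while the arm keeps its last pose, push and grip.
It also fails if it takes over 64 s, if anything falls off the work surface, if the arm or the gripper's body presses on something with over 40 N, if the wrist force passes 120 N, or if a joint passes its speed limit or range.

## Working session

There is one attempt and no reset: what is moved stays moved. The work goes in short steps, Python scripts to look and compute and a tool call to move; the robot and the scene stay as the last step left them, time stands still between calls to the robot, and variables do not carry over. Pictures are saved under pics/ and viewed, about 8 in all and at most 12, crops included, and the job is handed in when it is done.

Besides the shell and the picture viewer there is one more tool, called after "Request:" in YAML: its name, and indented under it one key for each argument. carry_out: Moves the arm, as the interface text tells. Its arguments: {"type":"object","properties":{"moves":{"type":"array","items":{"type":"object","properties":{"dx":{"type":"number"},"dy":{"type":"number"},"dz":{"type":"number"},"twist":{"type":"number"}}}},"grip":{"type":"number"}},"required":["moves"]}

```bash
mkdir -p pics; python3 - <<'E'
from cell import *
import cv2,numpy as np
s=state();print(s)
for n in("top","side"):
    p,d=read_camera(n);np.savez(f"{n}0.npz",p=p,d=d);cv2.imwrite(f"pics/{n}0.png",p[:,:,::-1]);i=camera_info(n);print(n,i)
E
```

```text
{'t': 0.0, 'joints': array([-1.39559261e+00,  4.91540619e-01,  1.55943612e+00, -2.92087903e-05,
        1.09168372e+00, -1.05574321e-01]), 'qvel': array([ 1.41532464e-03, -1.10966690e-04,  5.23477993e-05, -6.82215225e-04,
       -5.72255549e-04,  1.21869666e-03]), 'tau': array([ 1.54974863e-03, -6.12634993e+01, -2.58182073e+01,  6.92515704e-02,
        4.81827662e-02, -9.54538814e-05]), 'eef_pos': array([ 173.17897486, -600.28450757,  214.0781018 ]), 'tcp_rot': array([-3.14052806e+00, -8.67622282e-05,  2.80791466e-01]), 'ft_force': array([ 0.03951184, -0.47621786,  0.49629644]), 'moment': array([ 0.05687422, -0.05569861,  0.00385106]), 'opening': 1.000580613466178}
top {'mtx': array([[394.7093717 ,   0.        , 277.73119239],
       [  0.        , 394.7093717 , 202.58502191],
       [  0.        ,   0.        ,   1.        ]]), 'dist_coeffs': array([-0.04245519,  0.        ,  0.        ,  0.        ,  0.        ]), 'R': array([[ 0.0059285 , -0.99996304, -0.00622652],
       [-0.99717434, -0.00544543, -0.07492458],
       [ 0.0748879 ,  0.00665311, -0.99716976]]), 't': array([-33.2944854 , 445.09552419, 808.6996271 ])}
side {'mtx': array([[436.4041265 ,   0.        , 280.64069066],
       [  0.        , 436.4041265 , 214.25419216],
       [  0.        ,   0.        ,   1.        ]]), 'dist_coeffs': array([-0.00530831,  0.        ,  0.        ,  0.        ,  0.        ]), 'R': array([[-0.62451239,  0.78100893, -0.00305592],
       [ 0.56633583,  0.45015362, -0.69038065],
       [-0.53781782, -0.43288195, -0.72343985]]), 't': array([ 340.89599527, -246.81167031, 1242.55218221])}
```

View pics/top0.png

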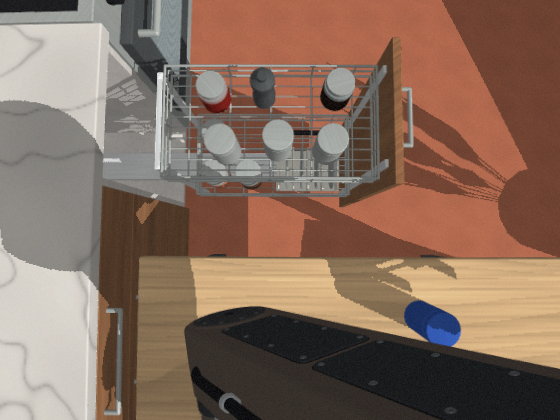

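View pics/side0.png

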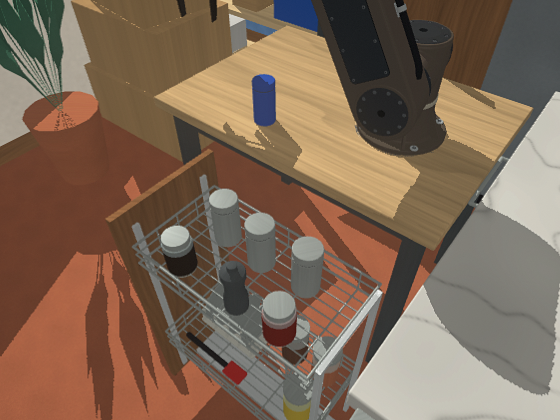

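Top view: three plain steel canisters with lids at about (218,133), (278,132) and (331,137). The second row holds the chile jar (211,85), the mill (263,80) and the beans jar (340,82). A blue look-alike stands on the table at (433,325), and other things lie in the lower basket near (210,180) and (250,178). I choose the three grey upper-basket canisters in the row nearer the robot. The side view agrees: lids at (223,198), (260,222) and (307,247).

```bash
cat > h.py <<'E'
import cv2,numpy as np
from cell import camera_info
from scipy import ndimage
def cloud(n,d):
    i=camera_info(n);h,w=d.shape
    uv=np.stack(np.meshgrid(np.arange(w),np.arange(h)),-1).reshape(-1,1,2).astype(np.float32)
    xy=cv2.undistortPoints(uv,i["mtx"],i["dist_coeffs"]).reshape(-1,2)
    P=np.c_[xy,np.ones(len(xy))]*d.reshape(-1,1)
    X=(P-i["t"])@i["R"]; X[d.ravel()==0]=np.nan
    return X.reshape(h,w,3)
def lids(n,d,zlo,zhi):
    X=cloud(n,d);m=(X[...,2]>zlo)&(X[...,2]<zhi)&(X[...,0]>300)
    l,k=ndimage.label(m)
    for j in range(1,k+1):
        q=X[l==j]
        if len(q)>120:
            r,c=np.where(l==j)
            cc,rad=cv2.minEnclosingCircle(q[:,:2].astype(np.float32))
            print(n,len(q),"px",c.mean().round(),r.mean().round(),"mean",q.mean(0).round(1),"circ",np.round(cc,1),round(rad,1),"mid",((np.percentile(q,1,0)+np.percentile(q,99,0))/2).round(1),"zmed",np.median(q[:,2]).round(1))
E
python3 - <<'E'
from h import *
for n in("top","side"):
    d=np.load(n+"0.npz")["d"]; lids(n,d,60,85);lids(n,d,35,52)
X=cloud("top",np.load("top0.npz")["d"])
for u,v in [(150,100),(398,120),(390,60),(160,100),(280,180),(280,67),(120,50),(110,150),(190,250),(300,270),(110,190)]: print(u,v,X[v,u].round())
p=np.load("top0.npz")["p"][40:220,90:430,::-1]
cv2.imwrite("pics/crop.png",cv2.resize(p,None,fx=2.3,fy=2.3,interpolation=2))
E
```

```text
top 206 px 109.0 10.0 mean [839.9 320.9  72.2] circ [833.7 312.4] 35.0 mid [833.1 313.6  72.5] zmed 72.6
top 1041 px 395.0 118.0 mean [ 609.3 -261.2   78.4] circ [ 626.1 -264. ] 147.3 mid [ 622.6 -264.9   73.2] zmed 82.6
top 328 px 262.0 79.0 mean [692.1   2.9  67. ] circ [693.7   3.5] 23.7 mid [694.4   3.5  70.4] zmed 63.0
top 808 px 277.0 135.0 mean [576.3 -29.2  69.9] circ [577.8 -29.1] 32.4 mid [576.7 -28.9  68.1] zmed 70.1
top 812 px 219.0 139.0 mean [567.6  86.8  70. ] circ [568.4  87.3] 32.0 mid [568.1  86.5  68. ] zmed 70.2
top 809 px 332.0 138.0 mean [ 569.4 -138.6   69.7] circ [ 570.3 -139.1] 31.9 mid [ 570.3 -138.3   68.1] zmed 69.9
top 573 px 104.0 229.0 mean [386.9 309.1  74.2] circ [386.4 310.3] 86.4 mid [386.3 309.5  72.8] zmed 74.7
top 142 px 111.0 23.0 mean [825.5 327.9  43.3] circ [827.7 330.5] 42.9 mid [826.5 328.6  43.5] zmed 42.9
top 383 px 387.0 116.0 mean [ 625.  -256.3   43.1] circ [ 626.2 -261.1] 147.1 mid [ 624.5 -254.1   43.5] zmed 42.5
top 677 px 340.0 82.0 mean [ 694.9 -158.9   44.7] circ [ 696.  -159.7] 30.6 mid [ 695.9 -159.4   42.2] zmed 44.9
top 649 p
[... 1236 characters left out ...]
 240.0 mean [594.9 -15.2  42.9] circ [582.2 -27.4] 30.5 mid [585.8 -24.6  43.6] zmed 43.5
side 166 px 306.0 266.0 mean [588.6  98.4  42.8] circ [572.   86.8] 31.6 mid [579.9  88.7  43.5] zmed 43.0
side 122 px 233.0 284.0 mean [709.4  15.7  44.9] circ [700.1   4.8] 25.1 mid [702.6   7.   44. ] zmed 44.7
side 794 px 279.0 306.0 mean [692.3 112.7  43.4] circ [690.4 111.2] 30.0 mid [691.2 112.   41.2] zmed 43.8
150 100 [ 761.  341. -262.]
398 120 [ 603. -265.   87.]
390 60 [ 732. -257.   70.]
160 100 [671. 229.   1.]
280 180 [503. -35. -62.]
280 67 [1068.  -32. -747.]
120 50 [791. 328. -10.]
110 150 [ 693.  618. -638.]
190 250 [ 310.  325. -749.]
300 270 [304. -78.   0.]
110 190 [466. 308.  54.]
```

View pics/crop.png

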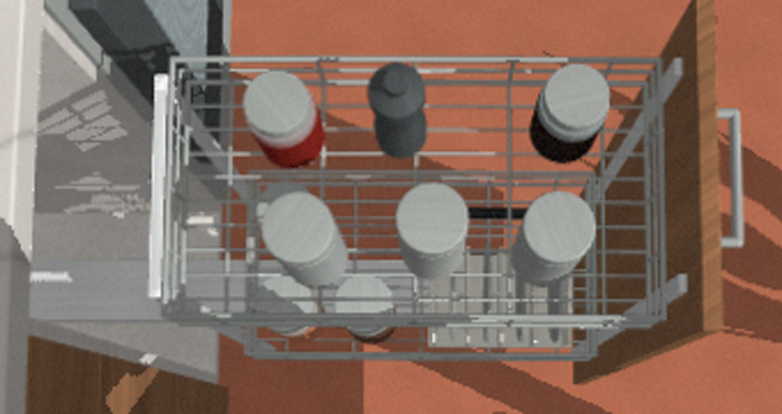

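The front canister is at about (570.5,-139.3), the middle one at (577.5,-29.8) and the back one at (568.5,86.8), all with lid tops at z=70. The crop confirms these are the three grey canisters, and the second row stands about 120 mm further in x. My first move goes towards the front canister at the present height, turning the yaw to 0.

Request:
carry_out:
  moves:
    - {"dx": 0.017, "dy": -0.011, "twist": 5}
    - {"dx": 0.051, "dy": -0.033, "twist": 10}
    - {"dx": 0.085, "dy": -0.055, "twist": 16}
    - {"dx": 0.119, "dy": -0.077, "twist": 16}
    - {"dx": 0.153, "dy": -0.099, "twist": 16}
  grip: 0.085

```text
schema error: expected keys dx, dy, dz, twist
```

Request:
carry_out:
  moves:
    - {"dx": 0.017, "dy": -0.011, "dz": 0, "twist": 5}
    - {"dx": 0.051, "dy": -0.033, "dz": 0, "twist": 10}
    - {"dx": 0.085, "dy": -0.055, "dz": 0, "twist": 16}
    - {"dx": 0.119, "dy": -0.077, "dz": 0, "twist": 16}
    - {"dx": 0.153, "dy": -0.099, "dz": 0, "twist": 16}
  grip: 0.085

```text
t: 0.6
eef_pos: [293.5, -461.6, 214.4]
tcp_rot: [-3.141, 0.0, 0.001]
ft_force: [1.5, -1.1, -0.6]
opening: 0.89
```

Request:
carry_out:
  moves:
    - {"dx": 0.028, "dy": -0.032, "dz": 0, "twist": 0}
    - {"dx": 0.056, "dy": -0.065, "dz": 0, "twist": 0}
    - {"dx": 0.084, "dy": -0.098, "dz": 0, "twist": 0}
    - {"dx": 0.112, "dy": -0.131, "dz": 0, "twist": 0}
    - {"dx": 0.14, "dy": -0.164, "dz": 0, "twist": 0}

```text
t: 1.1
eef_pos: [433.4, -297.2, 214.5]
tcp_rot: [-3.142, 0.0, 0.001]
ft_force: [0.6, -0.6, 0.0]
opening: 0.895
```

Request:
carry_out:
  moves:
    - {"dx": 0.03, "dy": -0.035, "dz": 0.0, "twist": 0}
    - {"dx": 0.06, "dy": -0.07, "dz": 0.0, "twist": 0}
    - {"dx": 0.095, "dy": -0.11, "dz": 0.02, "twist": 0}
    - {"dx": 0.12, "dy": -0.14, "dz": 0.05, "twist": 0}
    - {"dx": 0.138, "dy": -0.16, "dz": 0.075, "twist": 0}

```text
t: 1.6
eef_pos: [571.5, -136.5, 138.7]
tcp_rot: [3.141, -0.001, 0.003]
ft_force: [-0.4, -0.1, -0.9]
opening: 0.896
```

Request:
carry_out:
  moves:
    - {"dx": 0, "dy": 0, "dz": 0.015, "twist": 0}
    - {"dx": 0, "dy": 0, "dz": 0.025, "twist": 0}
    - {"dx": 0, "dy": 0, "dz": 0.025, "twist": 0}

```text
t: 1.9
eef_pos: [569.6, -138.6, 113.4]
tcp_rot: [-3.141, 0.002, 0.001]
ft_force: [0.3, -0.2, 0.1]
opening: 0.893
```

Request:
carry_out:
  moves:
    - {"dx": 0.001, "dy": 0, "dz": 0.02, "twist": 0}
    - {"dx": 0.001, "dy": 0.0, "dz": 0.045, "twist": 0}
    - {"dx": 0.001, "dy": 0.0, "dz": 0.07, "twist": 0}
    - {"dx": 0.001, "dy": 0.0, "dz": 0.087, "twist": 0}
    - {"dx": 0.001, "dy": 0.0, "dz": 0.092, "twist": 0}

```text
t: 2.4
eef_pos: [570.8, -139.3, 22.0]
tcp_rot: [-3.141, 0.001, 0.0]
ft_force: [0.4, -0.5, -0.7]
opening: 0.893
```

Request:
carry_out:
  moves:
    - {"dx": 0, "dy": 0, "dz": 0, "twist": 0}
    - {"dx": 0, "dy": 0, "dz": 0, "twist": 0}

```text
t: 2.6
eef_pos: [571.8, -139.1, 23.8]
tcp_rot: [3.141, -0.002, 0.001]
ft_force: [0.1, -0.7, 0.5]
opening: 0.892
```

```bash
python3 - <<'E'
from h import *
from cell import *
s=state();print(s["eef_pos"].round(1),s["ft_force"].round(2))
p,d=read_camera("side");lids("side",d,60,85);cv2.imwrite("pics/s1.png",cv2.resize(p[120:320,120:380,::-1],None,fx=2.5,fy=2.5))
E
```

```text
[ 571.8 -139.1   23.8] [ 0.13 -0.7   0.54]
side 176 px 17.0 18.0 mean [  358.3 -1389.3    72.6] circ [  355.3 -1396.2] 42.2 mid [  353.3 -1393.2    72.6] zmed 72.3
side 1123 px 143.0 201.0 mean [ 684.9 -262.4   76.1] circ [ 676.3 -267.2] 98.6 mid [ 678.5 -266.5   72.6] zmed 78.7
side 245 px 218.0 203.0 mean [ 587.4 -140.3   67.6] circ [ 577.5 -140.3] 30.8 mid [ 586.7 -140.6   65.7] zmed 68.2
side 622 px 259.0 225.0 mean [580.1 -28.5  68.1] circ [578.1 -31.2] 32.9 mid [578.4 -29.9  66.2] zmed 68.5
side 710 px 307.0 250.0 mean [571.5  87.4  68.2] circ [569.   85.8] 32.1 mid [569.4  86.1  65.9] zmed 68.6
side 239 px 232.0 269.0 mean [697.9   4.5  68.3] circ [695.4   2.5] 19.8 mid [695.1   3.1  69.5] zmed 64.5
```

View pics/s1.png

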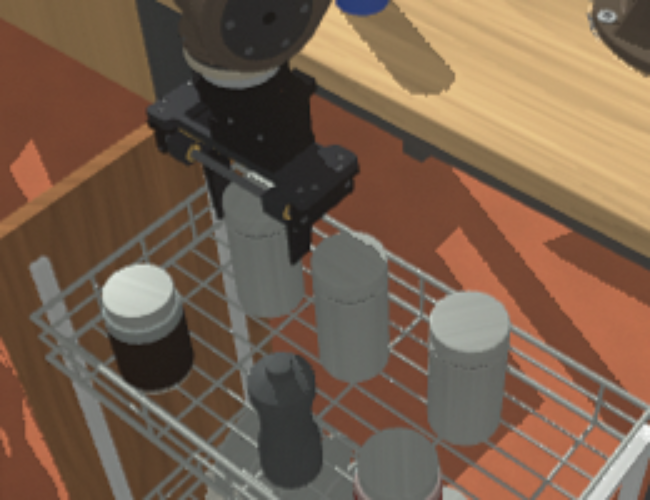

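The fingers straddle the front canister at crop (262,240), clear of the middle one at (350,300). I close on it and record forces at rest.

Request:
carry_out:
  moves:
    - {"dx": 0, "dy": 0, "dz": 0, "twist": 0}
    - {"dx": 0, "dy": 0, "dz": 0, "twist": 0}
    - {"dx": 0, "dy": 0, "dz": 0, "twist": 0}
    - {"dx": 0, "dy": 0, "dz": 0, "twist": 0}
    - {"dx": 0, "dy": 0, "dz": 0, "twist": 0}
  grip: 0.04

```text
t: 3.15
eef_pos: [571.6, -138.8, 22.9]
tcp_rot: [3.141, -0.001, 0.002]
ft_force: [-0.2, -1.9, 4.0]
opening: 0.671
```

Request:
carry_out:
  moves:
    - {"dx": 0, "dy": 0, "dz": 0, "twist": 0}
    - {"dx": 0, "dy": 0, "dz": 0, "twist": 0}

```text
t: 3.35
eef_pos: [571.6, -138.8, 22.9]
tcp_rot: [3.141, -0.001, 0.002]
ft_force: [0.2, -1.9, 5.4]
opening: 0.676
```

Request:
carry_out:
  moves:
    - {"dx": 0, "dy": 0, "dz": -0.005, "twist": 0}
    - {"dx": 0, "dy": 0, "dz": -0.015, "twist": 0}
    - {"dx": 0, "dy": 0, "dz": -0.027, "twist": 0}
    - {"dx": 0, "dy": 0, "dz": -0.037, "twist": 0}
    - {"dx": 0, "dy": 0, "dz": -0.04, "twist": 0}

```text
t: 3.85
eef_pos: [571.8, -138.7, 64.2]
tcp_rot: [3.141, -0.002, 0.002]
ft_force: [0.5, 0.0, -3.8]
opening: 0.669
```

Request:
carry_out:
  moves:
    - {"dx": 0, "dy": 0, "dz": 0, "twist": 0}
    - {"dx": 0, "dy": 0, "dz": 0, "twist": 0}
    - {"dx": 0, "dy": 0, "dz": 0, "twist": 0}
    - {"dx": 0, "dy": 0, "dz": 0, "twist": 0}

```text
t: 4.25
eef_pos: [571.1, -138.5, 62.2]
tcp_rot: [-3.141, 0.001, 0.002]
ft_force: [0.1, 0.0, -3.2]
opening: 0.673
```

```bash
cat > w.py <<'E'
from h import *
from cell import *
F=[];T=[]
for k in range(6):
    p,d=read_camera("side");s=state();F.append(s["ft_force"]);T.append(s["tau"][1:3])
F=np.array(F);print("F",F.mean(0).round(2),F.std(0).round(2),"tau",np.mean(T,0).round(2),s["eef_pos"].round(1),s["tcp_rot"].round(3),s["opening"],s["t"])
E
python3 - <<'E'
from w import *
lids("side",d,95,125)
E
```

```text
F [-0.05 -0.11 -3.59] [0.5  0.88 0.45] tau [-64.34 -18.89] [ 571.3 -138.6   62.6] [3.142e+00 0.000e+00 1.000e-03] 0.6722938128630668 4.55
side 385 px 217.0 190.0 mean [ 586.9 -137.3  107.3] circ [ 581.9 -138.4] 44.6 mid [ 586.6 -138.1  109.3] zmed 108.2
side 357 px 360.0 410.0 mean [785.4 330.7 117.3] circ [780.9 332.2] 26.5 mid [791.8 331.6 110.7] zmed 120.8
```

The front canister weighs about 3.6 N (0.37 kg). I stand it back.

Request:
carry_out:
  moves:
    - {"dx": 0, "dy": 0, "dz": 0.01, "twist": 0}
    - {"dx": 0, "dy": 0, "dz": 0.022, "twist": 0}
    - {"dx": 0, "dy": 0, "dz": 0.032, "twist": 0}
    - {"dx": 0, "dy": 0, "dz": 0.037, "twist": 0}
    - {"dx": 0, "dy": 0, "dz": 0.04, "twist": 0}

```text
t: 5.05
eef_pos: [571.4, -139.1, 22.4]
tcp_rot: [3.141, 0.0, 0.002]
ft_force: [-6.8, -7.0, 23.6]
opening: 0.67
```

Request:
carry_out:
  moves:
    - {"dx": 0, "dy": 0, "dz": 0, "twist": 0}
    - {"dx": 0, "dy": 0, "dz": 0, "twist": 0}
    - {"dx": 0, "dy": 0, "dz": 0, "twist": 0}

```text
t: 5.35
eef_pos: [571.3, -138.5, 22.6]
tcp_rot: [3.142, -0.0, 0.002]
ft_force: [0.9, -0.7, -3.2]
opening: 0.669
```

Request:
carry_out:
  moves:
    - {"dx": 0, "dy": 0, "dz": 0.0005, "twist": 0}
    - {"dx": 0, "dy": 0, "dz": 0.001, "twist": 0}
    - {"dx": 0, "dy": 0, "dz": 0.001, "twist": 0}
    - {"dx": 0, "dy": 0, "dz": 0.001, "twist": 0}

```text
t: 5.75
eef_pos: [571.4, -138.6, 22.4]
tcp_rot: [3.141, -0.001, 0.002]
ft_force: [-2.7, 0.6, 6.0]
opening: 0.669
```

Contact: 6 N upward. Release slowly and retreat straight up.

Request:
carry_out:
  moves:
    - {"dx": 0, "dy": 0, "dz": 0, "twist": 0}
    - {"dx": 0, "dy": 0, "dz": 0, "twist": 0}
    - {"dx": 0, "dy": 0, "dz": 0, "twist": 0}
    - {"dx": 0, "dy": 0, "dz": 0, "twist": 0}
    - {"dx": 0, "dy": 0, "dz": 0, "twist": 0}
  grip: 0.085

```text
t: 6.25
eef_pos: [571.3, -138.6, 21.6]
tcp_rot: [3.142, 0.0, 0.002]
ft_force: [0.3, 0.4, 0.3]
opening: 0.892
```

Request:
carry_out:
  moves:
    - {"dx": 0, "dy": 0, "dz": -0.01, "twist": 0}
    - {"dx": 0, "dy": 0, "dz": -0.03, "twist": 0}
    - {"dx": 0, "dy": 0, "dz": -0.055, "twist": 0}
    - {"dx": 0, "dy": 0, "dz": -0.08, "twist": 0}
    - {"dx": 0, "dy": 0, "dz": -0.09, "twist": 0}

```text
t: 6.75
eef_pos: [572.1, -138.8, 114.4]
tcp_rot: [3.14, -0.003, 0.002]
ft_force: [-0.5, 0.7, -0.1]
opening: 0.89
```

Request:
carry_out:
  moves:
    - {"dx": 0.001, "dy": -0.02, "dz": 0, "twist": 0}
    - {"dx": 0.003, "dy": -0.05, "dz": 0, "twist": 0}
    - {"dx": 0.005, "dy": -0.085, "dz": 0, "twist": 0}
    - {"dx": 0.006, "dy": -0.109, "dz": 0, "twist": 0}
    - {"dx": 0.006, "dy": -0.109, "dz": 0, "twist": 0}

```text
t: 7.25
eef_pos: [576.9, -27.1, 111.5]
tcp_rot: [-3.141, 0.001, 0.004]
ft_force: [0.8, -0.1, 0.7]
opening: 0.896
```

```bash
python3 - <<'E'
from w import *
lids("side",d,60,82)
p,d=read_camera("top");lids("top",d,60,80);lids("top",d,35,52)
cv2.imwrite("pics/t2.png",cv2.resize(p[40:240,130:420,::-1],None,fx=2,fy=2))
E
```

```text
F [-0.14 -0.17 -0.03] [0.52 0.3  0.48] tau [-59.46 -20.12] [577.1 -30.5 111.5] [3.141 0.    0.   ] 0.8925687926606221 7.55
side 149 px 18.0 19.0 mean [  357.7 -1388.9    71. ] circ [  356.6 -1397.3] 43.5 mid [  353.2 -1394.     71. ] zmed 70.9
side 880 px 157.0 195.0 mean [ 649.8 -259.3   71.3] circ [ 634.7 -259.5] 140.3 mid [ 638.3 -263.    71.1] zmed 71.4
side 515 px 223.0 200.0 mean [ 573.5 -137.1   68.1] circ [ 569.7 -139.2] 32.7 mid [ 571.6 -138.5   65.9] zmed 68.5
side 614 px 259.0 225.0 mean [580.6 -28.8  68.1] circ [577.7 -30.9] 33.4 mid [578.5 -29.9  66.1] zmed 68.5
side 710 px 307.0 250.0 mean [571.6  87.4  68.2] circ [569.4  86.5] 32.1 mid [569.6  86.   66. ] zmed 68.6
side 234 px 231.0 269.0 mean [698.2   3.9  68.4] circ [ 6.943e+02 -4.000e-01] 20.8 mid [696.3   2.3  69.9] zmed 64.7
top 177 px 110.0 9.0 mean [841.1 320.1  70.4] circ [834.4 313.1] 35.3 mid [832.5 313.7  70. ] zmed 70.7
top 407 px 392.0 116.0 mean [ 617.4 -257.2   70.2] circ [ 626.3 -264.7] 147.4 mid [ 624.  -260.3   70.1] zmed 70.7
top 546 px 335.0 140.0 mean [ 566.3 -144.1   69.8] circ [ 569.6 -138.1] 31.6 mid [ 569.  -142.5   68.1] zmed 69.9
top 144 px 111.0 24.0 mean [825.2 327.9  43.4] circ [828.2 330.9] 43.6 mid [827.  328.8  43.5] zmed 43.4
top 374 px 387.0 116.0 mean [ 625.3 -256.3   43. ] circ [ 626.1 -258.7] 147.2 mid [ 625.6 -253.7   43.6] zmed 42.3
top 554 px 342.0 82.0 mean [ 694.8 -163.8   44.9] circ [ 696.5 -161. ] 30.7 mid [ 695.9 -164.8   42.7] zmed 45.1
```

The front canister stands level in its place, about 1 mm from its original position. I descend on the middle one and close.

Request:
carry_out:
  moves:
    - {"dx": 0.0, "dy": 0, "dz": 0.02, "twist": 0}
    - {"dx": 0.0, "dy": 0.0, "dz": 0.045, "twist": 0}
    - {"dx": 0.0, "dy": 0.0, "dz": 0.07, "twist": 0}
    - {"dx": 0.0, "dy": 0.0, "dz": 0.085, "twist": 0}
    - {"dx": 0.0, "dy": 0.0, "dz": 0.09, "twist": 0}

```text
t: 8.1
eef_pos: [576.4, -30.1, 20.1]
tcp_rot: [-3.141, 0.002, 0.001]
ft_force: [-0.3, -0.5, -0.0]
opening: 0.895
```

Request:
carry_out:
  moves:
    - {"dx": 0, "dy": 0, "dz": 0, "twist": 0}
    - {"dx": 0, "dy": 0, "dz": 0, "twist": 0}
    - {"dx": 0, "dy": 0, "dz": 0, "twist": 0}
    - {"dx": 0, "dy": 0, "dz": 0, "twist": 0}
    - {"dx": 0, "dy": 0, "dz": 0, "twist": 0}
  grip: 0.04

```text
t: 8.6
eef_pos: [577.6, -29.7, 22.4]
tcp_rot: [3.141, -0.002, 0.002]
ft_force: [-0.2, -1.1, 5.7]
opening: 0.666
```

Request:
carry_out:
  moves:
    - {"dx": 0, "dy": 0, "dz": 0, "twist": 0}
    - {"dx": 0, "dy": 0, "dz": 0, "twist": 0}

```text
t: 8.8
eef_pos: [577.6, -29.7, 22.4]
tcp_rot: [3.141, -0.002, 0.002]
ft_force: [-0.9, -0.9, 6.4]
opening: 0.673
```

Request:
carry_out:
  moves:
    - {"dx": 0, "dy": 0, "dz": -0.005, "twist": 0}
    - {"dx": 0, "dy": 0, "dz": -0.015, "twist": 0}
    - {"dx": 0, "dy": 0, "dz": -0.027, "twist": 0}
    - {"dx": 0, "dy": 0, "dz": -0.037, "twist": 0}
    - {"dx": 0, "dy": 0, "dz": -0.04, "twist": 0}

```text
t: 9.3
eef_pos: [577.7, -29.6, 63.3]
tcp_rot: [3.141, -0.002, 0.002]
ft_force: [0.2, 0.4, -1.7]
opening: 0.668
```

Request:
carry_out:
  moves:
    - {"dx": 0, "dy": 0, "dz": 0, "twist": 0}
    - {"dx": 0, "dy": 0, "dz": 0, "twist": 0}
    - {"dx": 0, "dy": 0, "dz": 0, "twist": 0}
    - {"dx": 0, "dy": 0, "dz": 0, "twist": 0}

```text
t: 9.7
eef_pos: [576.9, -29.6, 61.2]
tcp_rot: [-3.142, 0.001, 0.002]
ft_force: [-0.4, -0.2, -3.1]
opening: 0.669
```

```bash
python3 - <<'E'
from w import *
lids("side",d,95,125)
E
```

```text
F [ 0.12  0.15 -2.07] [0.51 0.5  0.28] tau [-62.56 -18.13] [577.1 -29.6  61.5] [3.142e+00 0.000e+00 2.000e-03] 0.6714179024523612 10.0
side 454 px 254.0 216.0 mean [592.5 -28.7 106.4] circ [585.2 -30. ] 43.6 mid [592.  -29.1 108.2] zmed 107.3
side 360 px 361.0 410.0 mean [785.5 330.9 117.3] circ [781.4 332.3] 26.4 mid [792.3 331.9 110.5] zmed 120.4
```

The middle canister weighs about 2.1 N (0.21 kg), lighter than the front. I stand it back more gently at the end.

Request:
carry_out:
  moves:
    - {"dx": 0, "dy": 0, "dz": 0.01, "twist": 0}
    - {"dx": 0, "dy": 0, "dz": 0.02, "twist": 0}
    - {"dx": 0, "dy": 0, "dz": 0.029, "twist": 0}
    - {"dx": 0, "dy": 0, "dz": 0.034, "twist": 0}
    - {"dx": 0, "dy": 0, "dz": 0.036, "twist": 0}

```text
t: 10.5
eef_pos: [576.8, -29.5, 24.6]
tcp_rot: [-3.141, 0.001, 0.002]
ft_force: [-0.3, 0.1, -2.3]
opening: 0.669
```

Request:
carry_out:
  moves:
    - {"dx": 0, "dy": 0, "dz": 0.001, "twist": 0}
    - {"dx": 0, "dy": 0, "dz": 0.002, "twist": 0}
    - {"dx": 0, "dy": 0, "dz": 0.003, "twist": 0}
    - {"dx": 0, "dy": 0, "dz": 0.004, "twist": 0}
    - {"dx": 0, "dy": 0, "dz": 0.004, "twist": 0}

```text
t: 11.0
eef_pos: [577.4, -29.7, 22.4]
tcp_rot: [3.141, -0.001, 0.002]
ft_force: [-2.1, -1.5, 5.2]
opening: 0.673
```

Request:
carry_out:
  moves:
    - {"dx": 0, "dy": 0, "dz": 0, "twist": 0}
    - {"dx": 0, "dy": 0, "dz": 0, "twist": 0}

```text
t: 11.2
eef_pos: [577.4, -29.7, 22.4]
tcp_rot: [3.141, -0.001, 0.002]
ft_force: [-2.0, -0.7, 7.0]
opening: 0.672
```

Request:
carry_out:
  moves:
    - {"dx": 0, "dy": 0, "dz": 0, "twist": 0}
    - {"dx": 0, "dy": 0, "dz": 0, "twist": 0}
    - {"dx": 0, "dy": 0, "dz": 0, "twist": 0}
    - {"dx": 0, "dy": 0, "dz": 0, "twist": 0}
    - {"dx": 0, "dy": 0, "dz": 0, "twist": 0}
  grip: 0.085

```text
t: 11.7
eef_pos: [577.1, -29.6, 21.6]
tcp_rot: [3.142, 0.0, 0.002]
ft_force: [-0.3, -0.0, -0.7]
opening: 0.887
```

Request:
carry_out:
  moves:
    - {"dx": 0, "dy": 0, "dz": -0.01, "twist": 0}
    - {"dx": 0, "dy": 0, "dz": -0.03, "twist": 0}
    - {"dx": 0, "dy": 0, "dz": -0.055, "twist": 0}
    - {"dx": 0, "dy": 0, "dz": -0.08, "twist": 0}
    - {"dx": 0, "dy": 0, "dz": -0.09, "twist": 0}

```text
t: 12.2
eef_pos: [577.9, -29.7, 114.3]
tcp_rot: [3.141, -0.003, 0.002]
ft_force: [0.0, 0.6, -1.5]
opening: 0.897
```

Request:
carry_out:
  moves:
    - {"dx": -0.001, "dy": -0.02, "dz": 0, "twist": 0}
    - {"dx": -0.004, "dy": -0.055, "dz": 0, "twist": 0}
    - {"dx": -0.007, "dy": -0.093, "dz": 0, "twist": 0}
    - {"dx": -0.009, "dy": -0.117, "dz": 0, "twist": 0}
    - {"dx": -0.009, "dy": -0.117, "dz": 0, "twist": 0}

```text
t: 12.7
eef_pos: [567.3, 89.9, 111.5]
tcp_rot: [-3.141, 0.0, 0.005]
ft_force: [1.3, -0.1, -0.0]
opening: 0.898
```

```bash
python3 - <<'E'
from w import *
lids("side",d,60,82)
E
```

```text
F [-0.17  0.02  0.03] [0.44 0.61 0.68] tau [-59.08 -20.08] [568.1  86.4 111.5] [3.141 0.    0.   ] 0.8921280468969937 13.0
side 151 px 17.0 19.0 mean [  357.8 -1390.     70.7] circ [  355.9 -1397.6] 44.3 mid [  353.5 -1394.6    70.7] zmed 70.3
side 920 px 160.0 193.0 mean [ 641.2 -259.4   71.1] circ [ 626.3 -262. ] 148.5 mid [ 628.3 -263.    71. ] zmed 71.2
side 536 px 224.0 200.0 mean [ 572.5 -136.4   68. ] circ [ 570.7 -138.8] 32.8 mid [ 570.7 -138.3   66.2] zmed 68.5
side 614 px 259.0 225.0 mean [579.9 -28.2  68.1] circ [577.2 -29.9] 32.5 mid [578.4 -29.7  65.9] zmed 68.6
side 713 px 308.0 250.0 mean [571.5  87.7  68.1] circ [568.1  85.8] 32.8 mid [569.5  86.4  66.1] zmed 68.5
side 237 px 232.0 270.0 mean [697.9   4.5  68.2] circ [696.2   2.3] 19.6 mid [696.    0.9  69.5] zmed 64.2
```

The middle canister is back at (577.5,-29.5). Now the back one.

Request:
carry_out:
  moves:
    - {"dx": 0.0, "dy": 0, "dz": 0.02, "twist": 0}
    - {"dx": 0.0, "dy": 0.0, "dz": 0.045, "twist": 0}
    - {"dx": 0.0, "dy": 0.0, "dz": 0.07, "twist": 0}
    - {"dx": 0.0, "dy": 0.0, "dz": 0.085, "twist": 0}
    - {"dx": 0.0, "dy": 0.0, "dz": 0.09, "twist": 0}

```text
t: 13.5
eef_pos: [567.4, 86.6, 20.1]
tcp_rot: [3.141, 0.002, 0.0]
ft_force: [0.4, 0.5, 0.5]
opening: 0.889
```

Request:
carry_out:
  moves:
    - {"dx": 0, "dy": 0, "dz": 0, "twist": 0}
    - {"dx": 0, "dy": 0, "dz": 0, "twist": 0}
    - {"dx": 0, "dy": 0, "dz": 0, "twist": 0}
    - {"dx": 0, "dy": 0, "dz": 0, "twist": 0}
    - {"dx": 0, "dy": 0, "dz": 0, "twist": 0}
  grip: 0.04

```text
t: 14.0
eef_pos: [568.5, 87.3, 22.5]
tcp_rot: [3.141, -0.002, 0.002]
ft_force: [-0.4, -3.1, 6.6]
opening: 0.671
```

Request:
carry_out:
  moves:
    - {"dx": 0, "dy": 0, "dz": 0, "twist": 0}
    - {"dx": 0, "dy": 0, "dz": 0, "twist": 0}

```text
t: 14.2
eef_pos: [568.5, 87.3, 22.4]
tcp_rot: [3.141, -0.002, 0.002]
ft_force: [-0.7, -2.2, 5.7]
opening: 0.671
```

Request:
carry_out:
  moves:
    - {"dx": 0, "dy": 0, "dz": -0.005, "twist": 0}
    - {"dx": 0, "dy": 0, "dz": -0.015, "twist": 0}
    - {"dx": 0, "dy": 0, "dz": -0.027, "twist": 0}
    - {"dx": 0, "dy": 0, "dz": -0.037, "twist": 0}
    - {"dx": 0, "dy": 0, "dz": -0.04, "twist": 0}

```text
t: 14.7
eef_pos: [568.5, 87.5, 63.2]
tcp_rot: [-3.142, -0.002, 0.002]
ft_force: [-0.2, 0.9, -6.5]
opening: 0.672
```

Request:
carry_out:
  moves:
    - {"dx": 0, "dy": 0, "dz": 0, "twist": 0}
    - {"dx": 0, "dy": 0, "dz": 0, "twist": 0}
    - {"dx": 0, "dy": 0, "dz": 0, "twist": 0}
    - {"dx": 0, "dy": 0, "dz": 0, "twist": 0}

```text
t: 15.1
eef_pos: [567.8, 87.4, 61.2]
tcp_rot: [3.141, 0.001, 0.002]
ft_force: [-0.9, 0.3, -6.8]
opening: 0.67
```

```bash
python3 - <<'E'
from w import *
lids("side",d,95,125)
E
```

```text
F [ 0.21 -0.22 -6.01] [0.38 0.32 0.49] tau [-64.3  -18.84] [567.9  87.4  61.5] [3.141e+00 0.000e+00 2.000e-03] 0.6725597384947013 15.4
side 529 px 304.0 241.0 mean [583.6  86.1 106.4] circ [573.7  87. ] 42.9 mid [583.3  87.2 108.4] zmed 107.2
side 323 px 360.0 409.0 mean [784.4 329.9 116.4] circ [780.4 332.7] 27.2 mid [792.1 332.3 110.3] zmed 118.9
```

Weights are about 3.6, 2.1 and 6.0 N, so the back canister is clearly the heaviest (the joint torques agree once corrected for reach). I keep it and raise it 180 mm more.

Request:
carry_out:
  moves:
    - {"dx": 0, "dy": 0, "dz": -0.008, "twist": 0}
    - {"dx": 0, "dy": 0, "dz": -0.025, "twist": 0}
    - {"dx": 0, "dy": 0, "dz": -0.045, "twist": 0}
    - {"dx": 0, "dy": 0, "dz": -0.065, "twist": 0}
    - {"dx": 0, "dy": 0, "dz": -0.085, "twist": 0}

```text
t: 15.9
eef_pos: [567.8, 87.4, 148.0]
tcp_rot: [3.141, -0.0, 0.002]
ft_force: [0.3, 0.5, -6.2]
opening: 0.672
```

Request:
carry_out:
  moves:
    - {"dx": 0, "dy": 0, "dz": -0.02, "twist": 0}
    - {"dx": 0, "dy": 0, "dz": -0.045, "twist": 0}
    - {"dx": 0, "dy": 0, "dz": -0.07, "twist": 0}
    - {"dx": 0, "dy": 0, "dz": -0.088, "twist": 0}
    - {"dx": 0, "dy": 0, "dz": -0.095, "twist": 0}

```text
t: 16.4
eef_pos: [568.2, 87.4, 244.0]
tcp_rot: [-3.142, -0.003, 0.002]
ft_force: [0.6, 0.4, -6.3]
opening: 0.67
```

Request:
carry_out:
  moves:
    - {"dx": 0, "dy": 0, "dz": 0, "twist": 0}
    - {"dx": 0, "dy": 0, "dz": 0, "twist": 0}
    - {"dx": 0, "dy": 0, "dz": 0, "twist": 0}
    - {"dx": 0, "dy": 0, "dz": 0, "twist": 0}
    - {"dx": 0, "dy": 0, "dz": 0, "twist": 0}

```text
t: 16.9
eef_pos: [567.8, 87.4, 241.0]
tcp_rot: [3.141, 0.001, 0.001]
ft_force: [-0.6, 0.9, -6.4]
opening: 0.669
```

```bash
python3 - <<'E'
from w import *
lids("side",d,60,82);lids("side",d,35,52)
cv2.imwrite("pics/s3.png",p[:,:,::-1])
E
```

```text
F [ 0.12 -0.02 -6.04] [0.29 0.37 0.47] tau [-58.17 -28.12] [567.9  87.4 241.5] [3.141e+00 0.000e+00 2.000e-03] 0.6752573219235295 17.2
side 147 px 17.0 19.0 mean [  357.8 -1389.5    70.7] circ [  354.  -1398.5] 45.3 mid [  354.1 -1395.2    71. ] zmed 70.5
side 923 px 159.0 193.0 mean [ 642.7 -259.4   71.2] circ [ 626.5 -262.3] 148.6 mid [ 629.1 -263.1   71.1] zmed 71.2
side 536 px 224.0 200.0 mean [ 572.4 -136.2   68. ] circ [ 569.9 -139.8] 32.8 mid [ 571.  -137.9   65.9] zmed 68.5
side 611 px 259.0 225.0 mean [579.9 -28.2  68.2] circ [578.3 -30.8] 32.5 mid [578.  -29.5  66. ] zmed 68.6
side 230 px 231.0 269.0 mean [698.    4.3  68.5] circ [695.9   2.7] 19.9 mid [695.8   1.7  69.5] zmed 65.8
side 125 px 21.0 26.0 mean [  356.2 -1391.1    43.2] circ [  354.1 -1403.8] 47.3 mid [  349.9 -1399.3    43.7] zmed 42.3
side 704 px 163.0 202.0 mean [ 640.3 -258.9   43.4] circ [ 627.  -263.5] 147.7 mid [ 628.9 -259.3   43.4] zmed 43.4
side 147 px 225.0 214.0 mean [ 585.7 -121.6   43. ] circ [ 573.6 -134.8] 31.1 mid [ 576.3 -131.4   43.4] zmed 43.8
side 559 px 175.0 238.0 mean [ 699.1 -158.2   43.2] circ [ 697.4 -160.6] 31.0 mid [ 697.9 -160.    41.2] zmed 43.6
side 155 px 260.0 240.0 mean [595.  -15.1  43.2] circ [580.  -27.9] 31.5 mid [584.9 -24.9  43.6] zmed 43.9
side 791 px 279.0 306.0 mean [692.3 112.6  43.4] circ [690.7 110.1] 30.9 mid [691.1 111.8  41.4] zmed 43.6
```

View pics/s3.png

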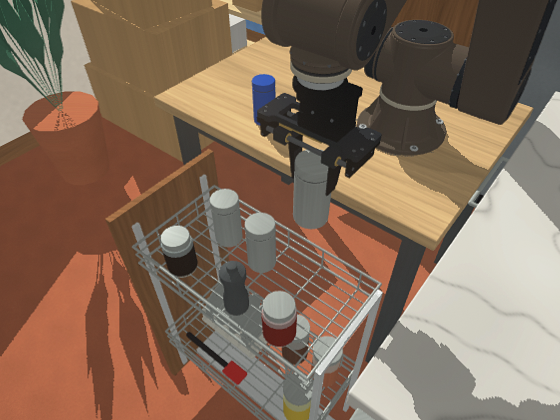

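The heaviest canister hangs upright in the gripper at (312,190), high above the basket. The two lighter ones stand at (224,215) and (260,240). The jars at (179,250) and (279,318) and the mill at (235,290) have not moved.

```bash
python3 -c "
from cell import *
print(job_done())"
```

```text
the job is handed in; nothing more can be done
None
```

I lifted each canister 40 mm, going front to back, and kept the back one, which is clearly the heaviest. The front weighed about 3.6 N (0.37 kg), the middle 2.1 N (0.21 kg) and the back 6.0 N (0.61 kg). The front and middle ones are back in their places. I handed the job in at about 17 s.

- **Held canister:** it hangs upright, with its underside about 80 mm above the top of the pepper mill. The grip is steady and the wrist reads 6.0 N.
- **The other canisters:** camera readings show both standing upright, within about 1.5 mm of where they started.
- **Jars and mill:** the camera shows no change beyond measurement noise.
- **Set-down of the front canister:** the force briefly reached 24 N, then read as if the canister still hung just above the floor. I lowered it 1 mm more until it touched before letting go.

No check failed or disagreed.

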